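# Clip a scraper into the filing stand

### The job

Get the scraper ready for filing: lift it out of its wooden rest and set it upright in the slot of the filing stand, fully down with its notch over the brass pin. Then squeeze the orange-tipped spring clip open, take it off its rail, put it well down over one of the stand's two wooden uprights together with the scraper blade in front of it, and release it so that its jaws clamp the blade to the upright and stay there. Leave the tape measure, sanding block and pencil where they are.

Things in the scene. Friction and masses are not known exactly. Their poses are not given: they have to be found in the camera images.
- stand: Filing stand, fixed: plywood base 78 x 190 x 12 mm, on it an upright slot between an aluminium lip (-x side, two halves at |y| 20 to 75 mm, 44 mm high, then flared outward to x = -14 mm at 55 mm) and two wooden uprights (+x side). Origin at table height under the slot's middle; x across the slot, away from the robot; y along the slot; z up. Slot x -5 to +5 mm.
- slot_floor (a point): Middle of the slot's floor in the stand, 12 mm above the table; axes as the stand's. A brass pin, 8 mm thick, crosses the slot above this point (along x), its centre 8 mm above the floor.
- lug_left (a point): Middle of the top of the stand's wooden upright at +y: 12 mm thick (stand x +5 to +17 mm), 41 mm wide (y 34 to 75 mm), top 98 mm above the table, its last 10 mm bevelled 4 mm back on the slot side. Axes as the stand's. The 68 mm gap between the uprights is free for a finger above 28 mm. Either upright may be used for the clip.
- lug_right (a point): The same for the upright at -y.
- scraper_grip (a point): Centre of the scraper's blue grip (14 mm thick, 60 long, 28 high), at the middle of the top edge and rising 4 mm above it. Scraper: steel plate 6 mm thick (x), 150 long (y), 88 high (z), about 0.22 kg, the same either way round; 45 mm of bare blade either side of the grip. Starts upright in its rest. Home in the stand this point is 90 mm, the blade's top edge 100 mm above the table.
- scraper_foot (a point): Middle of the scraper's lower edge, 78 mm below scraper_grip; same axes. Here is the notch, open downward, 15 mm wide and 18 mm high. 12 mm above the table when home in the stand.
- rest: Wooden rest, fixed, 60 x 180 x 38 mm, in which the scraper starts: a slot 9 mm wide along its y, slot floor 8 mm and wall tops 38 mm above the table. Origin at table height under its centre.
- rail: Wooden rail, fixed, on which the clip starts: an upright board 18 mm thick (x), 120 mm long (y), top 80 mm above the table, on a base 90 x 130 x 12 mm. Origin at table height under its centre.
- clip_grip (a point): Midway between the clip's two orange handle rolls, at their height: squeeze here from above, along the clip's x. Rolls 16 mm thick, 30 mm long (y); 64 mm over their outsides as parked. Squeezing takes 7 to 12 N, stop at about 36 mm over the rolls; at 40 mm the jaws stand 36 mm apart. Clip 118 mm tall, jaws down, 0.12 kg. Let go, it springs shut (about 8 N). Pivot 55 mm below, 8 mm radius.
- clip_jaws (a point): Midway between the clip's jaw pads at their middle height, 100 mm below clip_grip; same axes. Pads 20 mm high, 26 mm wide (y), reaching 10 mm below this point; the free throat between the jaws goes 30 mm up from it. Parked on the rail it is 18 mm below the rail's top.
- clip_far (a joint): Angle of one lever of the clip (the other moves equally): 0 with the jaws 18 mm apart, as parked on the rail; grows as the clip is squeezed open, stop at 0.25 rad; negative as the jaws shut further.
- tape_measure: Loose bystander: yellow tape measure, 40 x 74 x 66 mm; origin at the centre of its underside. Leave it alone.
- sanding_block: Loose bystander: cork sanding block, 65 x 116 x 28 mm; origin at the centre of its underside. Leave it alone.
- pencil: Loose bystander: red pencil, 184 mm long; origin at the centre of its underside. Leave it alone.
There are look-alikes about, which are no part of the job. There is more than one size of the part that bears scraper_grip; the job needs the larger.

How it is judged:
By the outcome, as a careful person would: the job done as asked, in the order asked, and still so for the second after the job is handed in, with the robot touching nothing.
It also fails if it takes over 54 s, if anything falls off the work surface, if the arm or the gripper's body presses on something with over 40 N, if the wrist force passes 120 N, or if a joint passes its speed limit or range.

### The arm

A 6-joint arm with a two-finger parallel gripper is mounted at the origin on a cart in front of the work surface, level with it; the furniture and walls round the work are solid. World frame = base frame: x ahead of the robot, y to its left, z up, the work surface at z = 0. Lengths are in m, angles in degrees, forces in N, time in s.
With the tool pointing down it reaches from about 0.325 to 0.9 m from the base axis. Payload 3.5 kg.
Tool frame: the origin (TCP) lies midway between the tips of the shut fingers; the grasp point (between the pads) lies ctrl.grip_depth behind it (ctrl.grip_depth is the distance from the TCP to the grasp point, in m); z points along the fingers, y is the line along which they close (so a half turn about z gives the same grasp; the last joint's range is limited). The gripper opens to 85 mm and grips with 20 to 120 N. Pads are 22 mm wide; open, the fingers measure 114 mm over their backs; the gripper's body (76 mm by 85 mm) begins 54 mm behind the grasp point. The pads swing forward as they close: fully open they stand 13 mm farther back than shut.
Start: joints at [-76.341, 15.837, -1.513, 72.651, 0, 84.076], TCP at [0.209, -0.589, 0.21] pointing down, gripper open.
Joint ranges: [-178.77, 178.77], [-48.84, 107.48], [-61.69, 71.31], [-111.58, 123.2], [-90, 87.43], [-180, 180]. Speed limits (degrees/s): [147.25, 147.25, 180, 180, 180, 180].

### API

Orientations are given as [roll, pitch, yaw] about the fixed x, y, z axes, in that order (R = Rz(yaw) Ry(pitch) Rx(roll)).
In Python, from workcell import ctrl, read_camera, job_done gives the robot as it stands.
- The arm moves only by the tool play_rows, never from a script. Its argument "increments" is a list of rows, each a list of 4 numbers: the shift along the world's x, y, z in cm, then the turn about the world's z in rad. In form: [[x, y, z, yaw], ...]. A call has 1 to 5 rows; each row is the pose to reach, as a shift and turn from the pose commanded when the call began; what a row does not reach only later rows make up. A row lasts 1/10 s, in which the tool goes at most 50 mm and 8.59 degrees, less where a joint would pass 70% of its speed; a pose out of reach is approached as far as the arm can. A call with a gripper value outside its range is refused whole. "gripper" is the finger opening in cm, from 0 to 8.54, set as the call begins (left out, the last holds). The fingers move at their own pace and stop on an object; "grip_force" is the grip in N (left out, the last holds). Time passes only in rows, so rows that repeat a pose let the fingers close. It gives the time, the measured TCP pose, the force, the opening and the grip force at its end, in the units of the state.
- ctrl.state(): the state, without advancing time (a new reading comes with each control period).
- read_camera(name): name is "scene" or "top" or "wrist"; returns a dict with "pixels" (400x640x3 uint8, blue, green, red), "mtx" (3x3 intrinsics, pixels), "camera_from_world" (4x4, takes a point from world to camera coordinates); the wrist camera has in their place "hand_eye" (4x4, takes a point from camera to tool coordinates, whose origin is the TCP and whose axes are the flange's). Camera axes: x right, y down, z forward; pixel columns grow to the right and rows downward; lengths in m; the calibration is good to about 2 mm. A picture is of the moment at which its call begins: read the wrist's pose just before it. There is no depth.
- job_done(): hands the job in; it is judged then, once.
The state is a dict: "time_s": time; "q": joint angles; "joint_velocities": joint speeds; "tau": joint torques, N m; "tcp_pos": TCP position; "ee_rot": TCP orientation; "contact_force": force on the tool from outside, world axes, zero at the start; "moment": the same for the moment, N m; "grip_width": opening from 0.0 (shut) to 1.0 (fully open); "grip_force": force on a finger pad.
Only numpy, scipy, OpenCV 4.12 (cv2) and the standard library are available. Lean on these libraries where they do the work, as an engineer would, in place of code of your own. Each camera call takes 0.05 s, during which the arm holds its last target. There are 200 camera calls.

## Working session

There is one attempt and no reset: what is moved stays moved. The work goes in short steps, Python scripts to look and compute and a tool call to move; the robot and the scene stay as the last step left them, time stands still between calls to the robot, and variables do not carry over. Pictures are saved under pics/ and viewed, at most 10 in all, crops included, and the job is handed in when it is done.

Besides the shell and the picture viewer there is one more tool, called as name(argument=value, ...), one argument or row to a line, values as JSON. play_rows: Moves the arm, as the interface text tells. Its arguments: {"type":"object","properties":{"increments":{"type":"array","items":{"type":"array","items":{"type":"number"}}},"gripper":{"type":"number"},"grip_force":{"type":"number"}},"required":["increments"]}

```bash
mkdir -p pics; cat > h.py <<'E'
import numpy as np, cv2
from workcell import ctrl, read_camera, job_done
def snap(n,name):
    r=read_camera(n); cv2.imwrite('pics/'+name+'.png',r['pixels']); return r
E
python3 - <<'E'
from h import *
import pickle
a=snap('scene','s0'); b=snap('top','t0')
pickle.dump((a,b),open('c0.pkl','wb'))
print(ctrl.state()); print(ctrl.grip_depth)
for r in (a,b): print(np.round(r['mtx'],1),np.round(r['camera_from_world'],3))
E
```

```text
{'time_s': 0.1, 'q': array([-7.63414780e+01,  1.58761024e+01, -1.58781201e+00,  7.26516045e+01,
        2.75316744e-04,  8.40738749e+01]), 'joint_velocities': array([-0.01301462, -0.09339427,  0.20405575,  0.09448176, -0.01515796,
       -0.04001112]), 'tau': array([ 1.75341120e-04, -4.46706641e+01,  2.96128857e+01,  8.41822563e-03,
       -1.70760063e-04,  3.18287348e-06]), 'tcp_pos': array([ 0.209299  , -0.5881328 ,  0.20866557]), 'ee_rot': array([-1.79885127e+02, -1.22007147e-02,  1.95846345e+01]), 'contact_force': array([ 0.50663981, -0.75290344, -0.59072435]), 'moment': array([-0.00721966,  0.03439617, -0.00728622]), 'grip_force': 0.0, 'grip_width': 1.0025221351139353}
0.0187
[[448.5   0.  327.3]
 [  0.  448.5 200.7]
 [  0.    0.    1. ]] [[-0.568 -0.823 -0.014  0.261]
 [-0.359  0.263 -0.895  0.282]
 [ 0.74  -0.504 -0.445  0.832]
 [ 0.     0.     0.     1.   ]]
[[431.7   0.  322.2]
 [  0.  431.7 198.3]
 [  0.    0.    1. ]] [[-0.012 -1.    -0.008  0.025]
 [-0.994  0.013 -0.108  0.494]
 [ 0.108  0.006 -0.994  1.378]
 [ 0.     0.     0.     1.   ]]
```

View pics/s0.png

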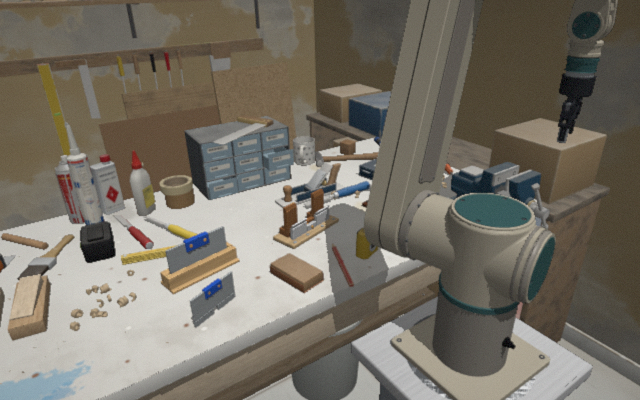

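View pics/t0.png

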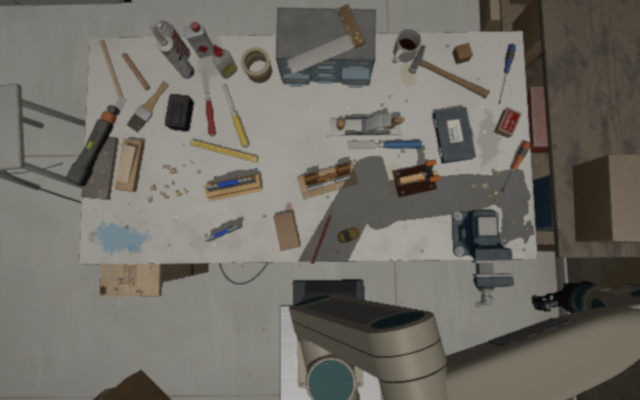

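```bash
cat >> h.py <<'E'
def ray(r,u,v,z):
    "world point at height z along pixel ray (fixed camera)"
    T=np.linalg.inv(r['camera_from_world']); d=T[:3,:3]@np.linalg.inv(r['mtx'])@[u,v,1]; o=T[:3,3]
    return o+d*(z-o[2])/d[2]
def wr(s,r,):
    "wrist: fake camera_from_world"
    from scipy.spatial.transform import Rotation as R
    M=np.eye(4); M[:3,:3]=R.from_euler('xyz',s['ee_rot'],degrees=True).as_matrix(); M[:3,3]=s['tcp_pos']
    r['camera_from_world']=np.linalg.inv(M@r['hand_eye']); return r
def proj(r,p):
    c=r['camera_from_world']@np.append(p,1); c=r['mtx']@c[:3]; return c[:2]/c[2]
E
python3 - <<'E'
from h import *
import pickle
a,b=pickle.load(open('c0.pkl','rb'))
p=b['pixels'][155:245,195:445]; cv2.imwrite('pics/t0c.png',cv2.resize(p,None,fx=3.2,fy=3.2,interpolation=cv2.INTER_CUBIC))
for n,u,v,z in [('rest',233,185,.08),('stand',328,179,.05),('rail',414,179,.1)]: print(n,ray(b,u,v,z).round(3))
# blue blobs in scene and top
for r in (a,b):
    h=cv2.cvtColor(r['pixels'],cv2.COLOR_BGR2HSV); m=cv2.inRange(h,(108,150,60),(130,255,255))
    n,l,s,c=cv2.connectedComponentsWithStats(m); print([(s[i,4],c[i].round(1)) for i in range(1,n) if s[i,4]>15])
s=ctrl.state(); w=wr(s,snap('wrist','w0')); print(np.round(w['hand_eye'],3),np.round(w['mtx'],1))
E
```

```text
rest [0.534 0.298 0.08 ]
stand [ 0.554 -0.001  0.05 ]
rail [ 0.542 -0.267  0.1  ]
[(np.int32(244), array([196. , 241.2])), (np.int32(155), array([212. , 287.9]))]
[(np.int32(78), array([227.7, 183.1])), (np.int32(35), array([220.3, 232.9]))]
[[ 0.001 -0.951 -0.31   0.08 ]
 [ 1.     0.001 -0.    -0.   ]
 [ 0.001 -0.31   0.951 -0.165]
 [ 0.     0.     0.     1.   ]] [[323.4   0.  316.9]
 [  0.  323.4 201.6]
 [  0.    0.    1. ]]
```

View pics/t0c.png

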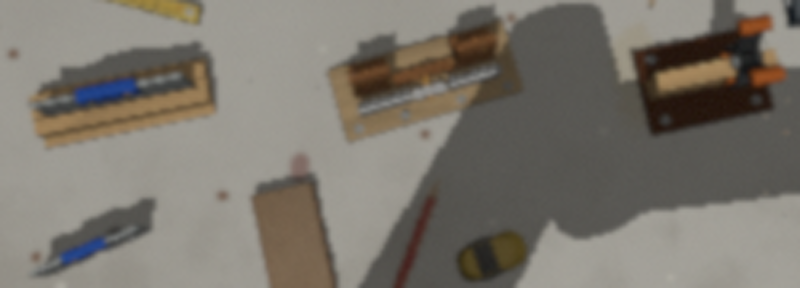

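play_rows(
  increments=[
    [0,0,4,0.1],
    [1,0,8,0.25],
    [3,1,11,0.4],
    [6,3,13,0.55],
    [9,6,14,0.7],
  ],
)

```text
time_s: 0.65
tcp_pos: [0.3004, -0.5301, 0.3518]
ee_rot: [179.8, 0.1, 59.9]
contact_force: [0.3, -0.4, 0.4]
grip_width: 1.001
grip_force: 0.0
```

play_rows(
  increments=[
    [3.3,3.3,0,0.14],
    [6.6,6.6,0,0.28],
    [10,10,0,0.42],
    [13.3,13.3,0,0.56],
    [16.6,16.6,0,0.7],
  ],
)

```text
time_s: 1.15
tcp_pos: [0.4664, -0.3612, 0.3494]
ee_rot: [-180.0, -0.0, 100.1]
contact_force: [1.6, -0.6, -0.5]
grip_width: 1.004
grip_force: 0.0
```

play_rows(
  increments=[
    [3,3,-2,0.04],
    [6,6,-4,0.04],
    [6,6,-6,0.04],
    [6,6,-6,0.04],
    [6,6,-6,0.04],
  ],
)

```text
time_s: 1.65
tcp_pos: [0.525, -0.3027, 0.2894]
ee_rot: [-179.9, -0.1, 102.1]
contact_force: [0.2, -0.0, -0.5]
grip_width: 1.0
grip_force: 0.0
```

```bash
python3 - <<'E'
from h import *
import pickle
s=ctrl.state(); w=wr(s,snap('wrist','w1')); pickle.dump(w,open('w1.pkl','wb')); print(s['tcp_pos'],s['ee_rot'],s['time_s'])
E
```

```text
[ 0.5250217  -0.30271299  0.28941114] [-1.79934349e+02 -5.22104792e-02  1.02085849e+02] 1.65
```

View pics/w1.png

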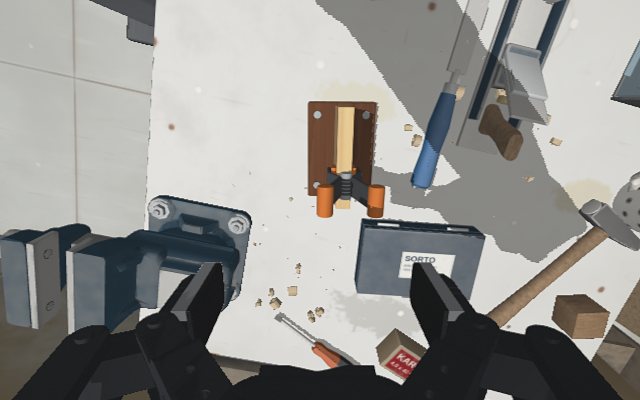

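```bash
python3 - <<'E'
from h import *
import pickle
w=pickle.load(open('w1.pkl','rb'))
h=cv2.cvtColor(w['pixels'],cv2.COLOR_BGR2HSV)
m=cv2.inRange(h,(5,170,90),(16,255,255)); m[260:]=0
n,l,st,c=cv2.connectedComponentsWithStats(m)
for i in range(1,n):
    if st[i,4]>100:
        print(st[i]); pts=np.argwhere(l==i)[:,::-1].astype(np.float32)
        b=cv2.boxPoints(cv2.minAreaRect(pts)); P=np.array([ray(w,u,v,.162)[:2] for u,v in b]); print(P.round(4).tolist(),P.mean(0).round(4))
# rail top (light wood), mahogany base
for nm,lo,hi,z in [('railtop',(12,60,150),(30,200,255),.08),('base',(3,100,40),(14,230,140),.012)]:
    m=cv2.inRange(h,lo,hi); m2=np.zeros_like(m); m2[90:215,300:390]=m[90:215,300:390]
    pts=np.argwhere(m2)[:,::-1].astype(np.float32); r=cv2.minAreaRect(pts); P=np.array([ray(w,u,v,z)[:2] for u,v in cv2.boxPoints(r)]); print(nm,len(pts),r,P.round(4).tolist())
    e=P-np.roll(P,-1,0); print(np.linalg.norm(e,axis=1),np.degrees(np.arctan2(e[:,1],e[:,0])))
E
```

```text
[317 184  16  33 489]
[[0.5249, -0.3005], [0.5386, -0.2976], [0.5458, -0.3287], [0.5316, -0.3317]] [ 0.5352 -0.3146]
[368 185  17  33 485]
[[0.5782, -0.3222], [0.5724, -0.2906], [0.5869, -0.2888], [0.5931, -0.3203]] [ 0.5827 -0.3055]
railtop 1861 ((335.8678894042969, 165.56663513183594), (108.66798400878906, 73.33061218261719), 70.07442474365234) [[0.4776, -0.2647], [0.5474, -0.222], [0.6205, -0.3282], [0.5453, -0.3782]]
[0.08184382 0.12897958 0.09033867 0.13214865] [-148.55932858  124.54001972   33.56563624  -59.19197709]
base 3769 ((346.5, 158.0), (112.0, 75.0), 90.0) [[0.4996, -0.2333], [0.5956, -0.2127], [0.6381, -0.3631], [0.5313, -0.3861]]
[0.09812348 0.15629724 0.10928247 0.15602132] [-167.877801    105.78402262   12.14250766  -78.3099191 ]
```

play_rows(
  increments=[
    [0.6,4.8,0,0.03],
    [1.2,9.6,0,0.06],
    [1.8,14.4,0,0.06],
    [2.4,19.2,0,0.06],
    [2.5,23,0,0.06],
  ],
)

```text
time_s: 2.2
tcp_pos: [0.5513, -0.0719, 0.2918]
ee_rot: [179.8, 0.1, 105.5]
contact_force: [0.5, 0.3, 0.1]
grip_width: 0.995
grip_force: 0.0
```

```bash
python3 - <<'E'
from h import *
import pickle
s=ctrl.state(); w=wr(s,snap('wrist','w2')); pickle.dump(w,open('w2.pkl','wb')); print(s['tcp_pos'],s['ee_rot'],s['time_s'])
E
```

```text
[ 0.55130737 -0.07188423  0.29180573] [1.79807588e+02 7.84191322e-02 1.05461171e+02] 2.2
```

play_rows(
  increments=[
    [0,4.8,0,-0.03],
    [0,9.6,0,-0.06],
    [-0.5,14.4,0,-0.06],
    [-1.5,19.2,0,-0.06],
    [-2.5,24,0,-0.06],
  ],
)

```text
time_s: 2.75
tcp_pos: [0.5263, 0.1678, 0.2917]
ee_rot: [179.8, 0.0, 102.0]
contact_force: [0.1, -0.2, 0.1]
grip_width: 1.003
grip_force: 0.0
```

```bash
python3 - <<'E'
from h import *
import pickle
s=ctrl.state(); w=wr(s,snap('wrist','w3')); pickle.dump(w,open('w3.pkl','wb')); print(s['tcp_pos'],s['ee_rot'],s['time_s'])
v=pickle.load(open('w2.pkl','rb'))
cv2.imwrite('pics/w23.png',np.hstack([v['pixels'][:,120:520],w['pixels'][:,120:520]]))
E
```

```text
[0.5262611  0.16778942 0.29170943] [1.79801469e+02 1.13293319e-02 1.01953714e+02] 2.75
```

View pics/w23.png

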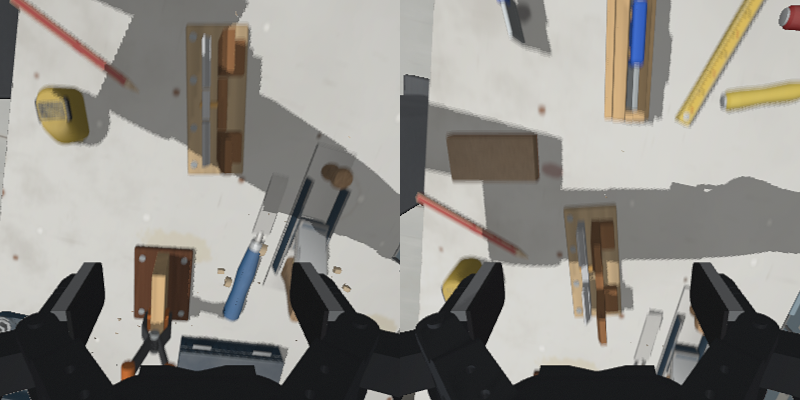

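play_rows(
  increments=[
    [-0.8,4.8,0,0],
    [-1.5,9,0,0],
    [-1.5,9,-1,0],
    [-1.5,9,-1,0],
    [-1.5,9,-1,0],
  ],
)

```text
time_s: 3.3
tcp_pos: [0.511, 0.2557, 0.2802]
ee_rot: [180.0, 0.0, 102.0]
contact_force: [-0.3, -0.3, -0.2]
grip_width: 0.997
grip_force: 0.0
```

```bash
python3 - <<'E'
from h import *
import pickle
s=ctrl.state(); w=wr(s,snap('wrist','w3')); pickle.dump(w,open('w3.pkl','wb')); print(s['tcp_pos'],s['ee_rot'],s['time_s'])
E
```

```text
[0.51103783 0.25573228 0.28019645] [1.79980367e+02 2.57612067e-02 1.01991539e+02] 3.3
```

play_rows(
  increments=[
    [0.5,-4.8,0,0.03],
    [1,-9.6,0,0.06],
    [2,-14.4,0,0.06],
    [3,-19.2,0,0.06],
    [4,-24,0,0.06],
  ],
)

```text
time_s: 3.85
tcp_pos: [0.5507, 0.0136, 0.2807]
ee_rot: [179.9, 0.0, 105.4]
contact_force: [0.1, 0.6, -1.1]
grip_width: 1.001
grip_force: 0.0
```

play_rows(
  increments=[
    [0,-3,-2,0],
    [0,-6,-4,0],
    [0,-6,-4,0],
    [0,-6,-4,0],
    [0,-6,-4,0],
  ],
)

```text
time_s: 4.35
tcp_pos: [0.5509, -0.0431, 0.2409]
ee_rot: [179.9, 0.0, 105.5]
contact_force: [-0.6, -0.4, -0.3]
grip_width: 1.0
grip_force: 0.0
```

```bash
python3 - <<'E'
from h import *
import pickle
s=ctrl.state(); w=wr(s,snap('wrist','w2')); pickle.dump(w,open('w2.pkl','wb')); print(s['tcp_pos'],s['ee_rot'],s['time_s'])
v=pickle.load(open('w3.pkl','rb'))
cv2.imwrite('pics/w23b.png',np.hstack([w['pixels'][:,120:520],v['pixels'][:,120:520]]))
E
```

```text
[ 0.55092391 -0.04308451  0.24086426] [1.79906508e+02 2.50797520e-02 1.05488716e+02] 4.35
```

View pics/w23b.png

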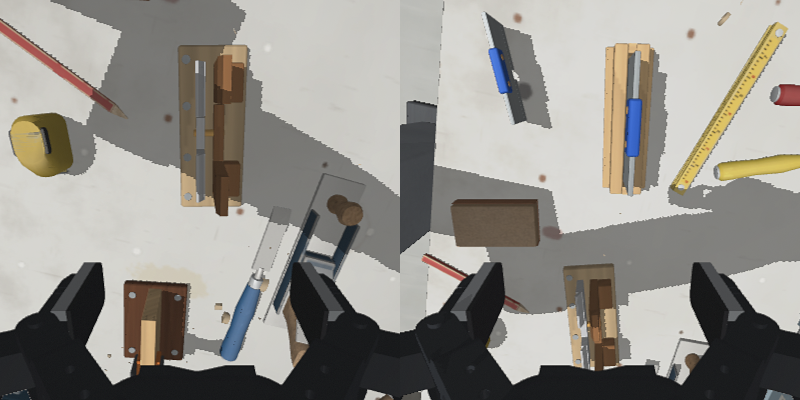

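```bash
python3 - <<'E'
from h import *
import pickle
w=pickle.load(open('w2.pkl','rb'));v=pickle.load(open('w3.pkl','rb'))
a=cv2.resize(w['pixels'][38:213,290:376],None,fx=3.4,fy=3.4,interpolation=cv2.INTER_CUBIC)
b=cv2.resize(v['pixels'][35:210,315:385],None,fx=3.4,fy=3.4,interpolation=cv2.INTER_CUBIC)
b=b[:a.shape[0]];cv2.imwrite('pics/crop.png',np.hstack([a,b])); print(a.shape)
h=cv2.cvtColor(v['pixels'],cv2.COLOR_BGR2HSV); m=cv2.inRange(h,(108,150,50),(130,255,255)); m[:,:300]=0; m[:80]=0
m[200:]=0
pts=np.argwhere(m)[:,::-1].astype(np.float32); r=cv2.minAreaRect(pts); print(len(pts),r)
for z in (.1,.086): print(ray(v,*r[0],z).round(4))
P=np.array([ray(v,*p,.1)[:2] for p in cv2.boxPoints(r)]); e=P-np.roll(P,-1,0); print(P.round(4).tolist(),np.linalg.norm(e,axis=1),np.degrees(np.arctan2(e[:,1],e[:,0])))
E
```

```text
(595, 292, 3)
784 ((352.78729248046875, 127.43444061279297), (14.411392211914062, 57.45665740966797), 3.094058036804199)
[0.538  0.3116 0.1   ]
[0.5397 0.3107 0.086 ]
[[0.536, 0.2808], [0.5253, 0.3385], [0.5399, 0.3408], [0.5513, 0.2832]] [0.05871346 0.01469618 0.05878356 0.01550996] [ -79.56312462 -170.91651807  101.22875327    8.91620268]
```

View pics/crop.png

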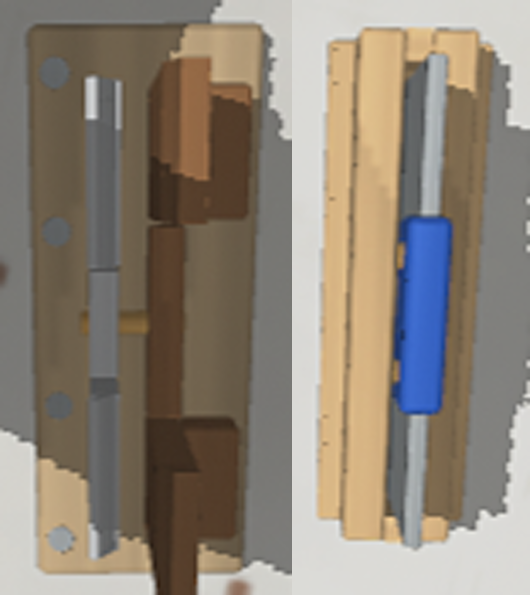

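```bash
cat > fit.py <<'E'
from h import *
import pickle
from scipy.optimize import least_squares
w=pickle.load(open('w2.pkl','rb'))
px=lambda u,v:(u/3.4+290-.35,v/3.4+38-.35)
L=[('bTL',28,27,.012),('bTR',264,25,.012),('bBR',245,572,.012),('bBL',40,572,.012),('lipT',86,77,.055),('lipB',90,558,.055),('uTR',210,60,.098),('uBR',210,180,.098),('pin',130,322,.024)]
D={n:ray(w,*px(u,v),z)[:2] for n,u,v,z in L}
for n in D: print(n,D[n].round(4))
M={'lipT':(-.014,.075),'lipB':(-.014,-.075),'uTR':(.017,.075),'uBR':(.017,.034)}
def res(p,full=False):
    c,s=np.cos(p[2]),np.sin(p[2]); R=np.array([[c,-s],[s,c]])
    o=[(R.T@(D[n]-p[:2])-M[n]) for n in M]
    b={n:R.T@(D[n]-p[:2]) for n in D}
    if full: return b
    return np.r_[np.ravel(o),b['bTL'][1]-.095,b['bTR'][1]-.095,b['bBL'][1]+.095,b['bBR'][1]+.095,b['pin'][1],b['bTR'][0]-b['bBR'][0],b['bTL'][0]-b['bBL'][0]]
r=least_squares(res,[.55,0,.26]); print(r.x,np.degrees(r.x[2]))
for n,q in res(r.x,True).items(): print(n,(q*1000).round(1))
# scraper line in w3: right edge & rest edges
v=pickle.load(open('w3.pkl','rb')); q=lambda u,vv:((u-292)/3.4+315-.35,vv/3.4+35-.35)
for n,u,vv,z in [('bladeTop',437,55,.096),('bladeBot',413,548,.096),('gT',428,216,.1),('gB',420,412,.1),('wallTL',362,30,.038),('wallBL',344,538,.038)]: print(n,ray(v,*q(u,vv),z)[:2].round(4))
E
python3 fit.py
```

```text
bTL [0.4957 0.08  ]
bTR [0.5696 0.1011]
bBR [ 0.6218 -0.0797]
bBL [ 0.547  -0.1004]
lipT [0.5192 0.0666]
lipB [ 0.56   -0.0765]
uTR [0.5501 0.075 ]
uBR [0.5588 0.0472]
pin [ 0.5533 -0.0008]
[5.53517428e-01 8.44648504e-05 2.79377333e-01] 16.00714209155544
bTL [-33.5  92.7]
bTR [43.4 92.7]
bBR [ 43.7 -95.5]
bBL [-34.  -94.8]
lipT [-14.6  73.4]
lipB [-14.8 -75.4]
uTR [17.4 73. ]
uBR [18.1 43.8]
pin [-0.5 -0.8]
bladeTop [0.5249 0.3841]
bladeBot [0.554  0.2373]
gT [0.5328 0.3403]
gB [0.5447 0.2825]
wallTL [0.5034 0.3945]
wallBL [0.5368 0.2196]
```

play_rows(
  increments=[
    [-0.2,4.8,0,0],
    [-0.4,9.6,0,-0.03],
    [-0.6,14.4,0,-0.06],
    [-0.8,19.2,0,-0.075],
    [-1,24,0,-0.075],
  ],
)

```text
time_s: 4.9
tcp_pos: [0.5404, 0.2003, 0.2411]
ee_rot: [179.9, -0.0, 101.3]
contact_force: [1.7, -0.2, 0.0]
grip_width: 1.001
grip_force: 0.0
```

play_rows(
  increments=[
    [0,4.8,0,0],
    [-0.1,9,-2,0],
    [-0.2,11.4,-4,0],
    [-0.2,11.4,-6,0],
    [-0.2,11.4,-6,0],
  ],
)

```text
time_s: 5.4
tcp_pos: [0.5358, 0.3124, 0.1772]
ee_rot: [-179.7, 0.1, 101.4]
contact_force: [-0.1, -0.5, -0.3]
grip_width: 0.994
grip_force: 0.0
```

```bash
python3 - <<'E'
from h import *
s=ctrl.state(); print(s['tcp_pos'],s['ee_rot'])
v=wr(s,snap('wrist','w4'))
h=cv2.cvtColor(v['pixels'],cv2.COLOR_BGR2HSV); m=cv2.inRange(h,(108,150,50),(130,255,255)); n,l,st,c=cv2.connectedComponentsWithStats(m)
for i in range(1,n):
    if st[i,4]<150: continue
    r=cv2.minAreaRect(np.argwhere(l==i)[:,::-1].astype(np.float32)); P=np.array([ray(v,*p,.1)[:2] for p in cv2.boxPoints(r)]); e=P-np.roll(P,-1,0)
    print(st[i],P.mean(0).round(4),np.linalg.norm(e,axis=1).round(4),np.degrees(np.arctan2(e[:,1],e[:,0])).round(1))
E
```

```text
[0.53576361 0.31239328 0.17723147] [-1.79719824e+02  6.37749056e-02  1.01434389e+02]
[ 130  100   39   57 1116] [0.4037 0.3452] [0.0161 0.0406 0.0169 0.041 ] [-150.5  114.    30.6  -67.2]
[ 313  163   18   77 1153] [0.5391 0.3133] [0.063  0.0123 0.063  0.0133] [ -79.9 -169.7  101.    10.2]
```

play_rows(
  increments=[
    [0,0,-4,0],
    [0,0,-7,0],
    [0.05,0,-9.5,0],
    [0.05,0,-11,0],
    [0.05,0,-11.2,0],
  ],
)

```text
time_s: 5.95
tcp_pos: [0.5384, 0.3106, 0.067]
ee_rot: [-179.9, 0.0, 101.2]
contact_force: [-0.0, 0.3, -0.0]
grip_width: 1.001
grip_force: 0.0
```

play_rows(
  increments=[
    [0,0,0,0],
    [0,0,0,0],
    [0,0,0,0],
    [0,0,0,0],
    [0,0,0,0],
  ],
  gripper=0.8,
  grip_force=60,
)

```text
time_s: 6.45
tcp_pos: [0.5394, 0.3114, 0.0685]
ee_rot: [179.9, -0.0, 101.2]
contact_force: [-4.4, -1.7, 19.5]
grip_width: 0.147
grip_force: 42.4
```

play_rows(
  increments=[
    [0,0,0,0],
    [0,0,0,0],
    [0,0,0,0],
    [0,0,0,0],
    [0,0,0,0],
  ],
)

```text
time_s: 6.95
tcp_pos: [0.5397, 0.3115, 0.0687]
ee_rot: [179.9, -0.0, 101.2]
contact_force: [-0.3, -0.5, 5.6]
grip_width: 0.139
grip_force: 61.8
```

play_rows(
  increments=[
    [0,0,2,0],
    [0,0,5,0],
    [0,0,8.5,0],
    [0,0,12,0],
    [0,0,14,0],
  ],
)

```text
time_s: 7.45
tcp_pos: [0.5395, 0.3114, 0.2098]
ee_rot: [179.9, -0.0, 101.2]
contact_force: [0.8, -0.7, -1.1]
grip_width: 0.144
grip_force: 60.9
```

play_rows(
  increments=[
    [0.2,-3,0,0.02],
    [0.4,-7,0,0.04],
    [0.6,-11,0,0.06],
    [0.8,-15,0,0.084],
    [1,-19,0,0.084],
  ],
)

```text
time_s: 7.95
tcp_pos: [0.5477, 0.1196, 0.2063]
ee_rot: [-179.9, -0.0, 106.1]
contact_force: [1.1, 0.4, -2.2]
grip_width: 0.14
grip_force: 60.9
```

play_rows(
  increments=[
    [0.2,-4,0,0],
    [0.3,-8,0,0],
    [0.4,-11,0,0],
    [0.4,-12.2,0,0],
    [0.4,-12.2,0,0],
  ],
)

```text
time_s: 8.45
tcp_pos: [0.5522, -0.002, 0.2066]
ee_rot: [-179.9, -0.1, 105.9]
contact_force: [-0.2, -0.7, -3.2]
grip_width: 0.14
grip_force: 60.9
```

play_rows(
  increments=[
    [0,0,-1,0],
    [0,0,-2,0],
    [0,0,-3,0],
    [0,0,-3,0],
    [0,0,-3,0],
  ],
)

```text
time_s: 8.95
tcp_pos: [0.5524, -0.0001, 0.1769]
ee_rot: [-179.9, -0.0, 106.1]
contact_force: [-0.2, -0.5, -1.7]
grip_width: 0.142
grip_force: 60.8
```

```bash
python3 - <<'E'
from h import *
import pickle
s=ctrl.state(); print(s)
v=wr(s,snap('wrist','w5')); t=snap('scene','s5'); pickle.dump((v,t),open('w5.pkl','wb'))
a=cv2.resize(v['pixels'][120:400,180:480],None,fx=1.6,fy=1.6)
b=cv2.resize(t['pixels'][150:300,240:380],None,fx=2.2,fy=2.2);o=np.zeros((448,790,3),np.uint8);o[:,:480]=a;o[:330,480:788]=b
cv2.imwrite('pics/w5.png',o)
E
```

```text
{'time_s': 8.95, 'q': array([-6.72192032e+00,  9.71335356e+00, -1.32751819e+01,  6.71025584e+01,
        2.29926857e-03,  6.71757214e+01]), 'joint_velocities': array([-0.31701477, -0.58887465,  1.33962244,  0.04362207, -0.0968435 ,
       -0.01915565]), 'tau': array([ 5.53096959e-02, -3.85262954e+01,  2.90540224e+01,  4.45755373e-02,
        3.13589317e-05,  6.65749249e-04]), 'tcp_pos': array([ 5.52399671e-01, -1.47226195e-04,  1.76914140e-01]), 'ee_rot': array([-1.79916931e+02, -3.74550785e-02,  1.06102329e+02]), 'contact_force': array([-0.17093788, -0.48998205, -1.67409286]), 'moment': array([-0.06189098,  0.01860179,  0.00877188]), 'grip_force': 60.83118796348572, 'grip_width': 0.14170584164632574}
```

View pics/w5.png

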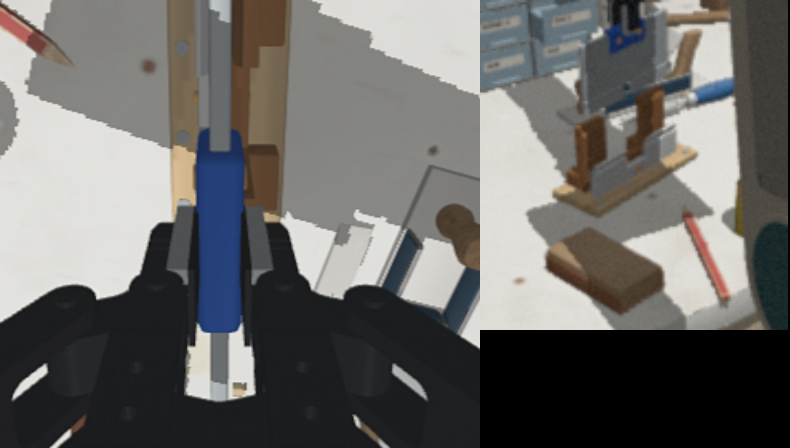

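```bash
python3 - <<'E'
from h import *
import pickle
v,t=pickle.load(open('w5.pkl','rb'))
h=cv2.cvtColor(v['pixels'],cv2.COLOR_BGR2HSV); m=cv2.inRange(h,(108,150,50),(130,255,255)); n,l,st,c=cv2.connectedComponentsWithStats(m)
z=.2082
for i in range(1,n):
    if st[i,4]<1500: continue
    P=np.argwhere(l==i)[:,::-1]
    c_=np.cos(np.radians(16)); s_=np.sin(np.radians(16))
    Q=np.array([ray(v,*p,z)[:2] for p in P])-[.5524,-.0001]; L=Q@np.array([[c_,-s_],[s_,c_]])
    print(st[i],L.min(0)*1e3,L.max(0)*1e3)
    for y0 in (-.02,0,.015): k=abs(L[:,1]-y0)<.003; print(y0,L[k,0].min()*1e3,L[k,0].max()*1e3)
# stand pin in this view (brass) z .020, and blade line in front
m=cv2.inRange(h,(15,110,60),(28,255,220)); m[:120]=0; m[240:]=0
P=np.argwhere(m); print(len(P))
for nm,y in (('bladeTopfar',.075),):
    pass
# blade top edge pixels at a row: bright grey run
for r in (125,140,150,165,180):
    print(r,[tuple(x) for x in v['pixels'][r,296:345:3]])
E
```

```text
[ 302  201   31  127 3205] [ -6.42823259 -29.47664684] [ 7.32785055 36.55273168]
-0.02 -6.347691801013234 6.939156355923538
0 -5.661327821828035 6.164360800643314
0.015 -6.428232590038279 7.327850550945376
3598
125 [(np.uint8(78), np.uint8(99), np.uint8(111)), (np.uint8(76), np.uint8(97), np.uint8(110)), (np.uint8(113), np.uint8(113), np.uint8(113)), (np.uint8(111), np.uint8(110), np.uint8(110)), (np.uint8(105), np.uint8(105), np.uint8(104)), (np.uint8(160), np.uint8(159), np.uint8(155)), (np.uint8(200), np.uint8(200), np.uint8(192)), (np.uint8(190), np.uint8(189), np.uint8(183)), (np.uint8(182), np.uint8(181), np.uint8(176)), (np.uint8(154), np.uint8(154), np.uint8(148)), (np.uint8(35), np.uint8(49), np.uint8(68)), (np.uint8(37), np.uint8(52), np.uint8(70)), (np.uint8(45), np.uint8(65), np.uint8(89)), (np.uint8(48), np.uint8(70), np.uint8(97)), (np.uint8(47), np.uint8(69), np.uint8(95)), (np.uint8(48), np.uint8(69), np.uint8(95)), (np.uint8(48), np.uint8(69), np.uint8(94))]
140 [(np.uint8(77), np.uint8(97), np.uint8(111)), (np.uint8(78), np.uint8(99), np.uint8(113)), (np.uint8(110),
[... 2308 characters left out ...]
 np.uint8(121)), (np.uint8(59), np.uint8(102), np.uint8(131)), (np.uint8(125), np.uint8(124), np.uint8(122)), (np.uint8(124), np.uint8(123), np.uint8(123)), (np.uint8(98), np.uint8(96), np.uint8(94)), (np.uint8(109), np.uint8(107), np.uint8(104)), (np.uint8(108), np.uint8(107), np.uint8(104)), (np.uint8(107), np.uint8(105), np.uint8(102)), (np.uint8(100), np.uint8(98), np.uint8(94)), (np.uint8(46), np.uint8(66), np.uint8(91)), (np.uint8(45), np.uint8(66), np.uint8(91)), (np.uint8(49), np.uint8(71), np.uint8(96)), (np.uint8(46), np.uint8(69), np.uint8(93)), (np.uint8(88), np.uint8(111), np.uint8(128)), (np.uint8(87), np.uint8(111), np.uint8(126)), (np.uint8(86), np.uint8(109), np.uint8(124))]
```

play_rows(
  increments=[
    [0.1,0,-2,0],
    [0.1,0,-4,0],
    [0.1,0,-5,0],
    [0.1,0,-6,0],
    [0.1,0,-6,0],
  ],
)

```text
time_s: 9.55
tcp_pos: [0.5531, -0.0007, 0.1166]
ee_rot: [-179.9, -0.0, 106.0]
contact_force: [0.1, 0.1, -2.3]
grip_width: 0.138
grip_force: 60.9
```

play_rows(
  increments=[
    [0,0,-1,0],
    [0,0,-1.5,0],
    [0,0,-2,0],
    [0,0,-2.5,0],
    [0,0,-2.5,0],
  ],
)

```text
time_s: 10.05
tcp_pos: [0.5533, -0.0008, 0.0919]
ee_rot: [-179.9, -0.0, 106.0]
contact_force: [-0.8, -0.7, -1.3]
grip_width: 0.145
grip_force: 60.9
```

Free so far (foot ≈ 31 mm, just above the pin). Go down in small steps.

play_rows(
  increments=[
    [0,0,-0.4,0],
    [0,0,-0.8,0],
    [0,0,-1.2,0],
    [0,0,-1.5,0],
    [0,0,-1.5,0],
  ],
)

```text
time_s: 10.55
tcp_pos: [0.5534, -0.0008, 0.0771]
ee_rot: [-179.9, -0.0, 106.0]
contact_force: [0.2, -0.2, -1.3]
grip_width: 0.142
grip_force: 60.9
```

play_rows(
  increments=[
    [0,0,-0.2,0],
    [0,0,-0.3,0],
    [0,0,-0.4,0],
    [0,0,-0.5,0],
    [0,0,-0.5,0],
  ],
)

```text
time_s: 11.05
tcp_pos: [0.5541, -0.0009, 0.0728]
ee_rot: [180.0, 0.0, 106.0]
contact_force: [-0.3, -0.0, -1.3]
grip_width: 0.139
grip_force: 61.0
```

play_rows(
  increments=[
    [0,0,-0.1,0],
    [0,0,-0.1,0],
    [0,0,-0.15,0],
    [0,0,-0.2,0],
    [0,0,-0.2,0],
  ],
)

```text
time_s: 11.55
tcp_pos: [0.555, -0.0007, 0.0727]
ee_rot: [179.9, 0.0, 106.1]
contact_force: [-2.6, 1.1, 9.5]
grip_width: 0.14
grip_force: 62.4
```

play_rows(
  increments=[
    [0,0,0,0],
    [0,0,0,0],
    [0,0,0,0],
    [0,0,0,0],
    [0,0,0,0],
  ],
  gripper=4,
)

```text
time_s: 12.05
tcp_pos: [0.5538, -0.0009, 0.0704]
ee_rot: [-180.0, -0.0, 106.0]
contact_force: [0.3, 0.1, -0.6]
grip_width: 0.467
grip_force: 0.0
```

play_rows(
  increments=[
    [0,0,2,0],
    [0,0,5,0],
    [0,0,9,0],
    [0,0,13,0],
    [0,0,17,0],
  ],
)

```text
time_s: 12.55
tcp_pos: [0.5536, -0.0008, 0.242]
ee_rot: [-180.0, -0.0, 106.0]
contact_force: [0.9, -0.3, -0.5]
grip_width: 0.468
grip_force: 0.0
```

play_rows(
  increments=[
    [0,-4,2,-0.04],
    [0,-8,4,-0.08],
    [0,-8,4,-0.08],
    [0,-8,4,-0.08],
    [0,-8,4,-0.08],
  ],
  gripper=8.5,
)

```text
time_s: 13.05
tcp_pos: [0.5533, -0.0802, 0.2796]
ee_rot: [-179.9, -0.1, 101.5]
contact_force: [-0.7, 1.4, -0.3]
grip_width: 0.998
grip_force: 0.0
```

```bash
python3 - <<'E'
from h import *
import pickle
s=ctrl.state(); print(s['tcp_pos'],s['ee_rot'],s['time_s'])
v=wr(s,snap('wrist','w6')); t=snap('scene','s6'); pickle.dump((v,t),open('w6.pkl','wb'))
a=cv2.resize(v['pixels'][0:330,230:430],None,fx=1.8,fy=1.8)
b=cv2.resize(t['pixels'][160:280,250:370],None,fx=3.2,fy=3.2);o=np.zeros((594,790,3),np.uint8);o[:,:360]=a;o[:384,400:784]=b
cv2.imwrite('pics/w6.png',o)
h=cv2.cvtColor(v['pixels'],cv2.COLOR_BGR2HSV); m=cv2.inRange(h,(108,150,50),(130,255,255)); n,l,st,c=cv2.connectedComponentsWithStats(m)
for i in range(1,n):
    if st[i,4]<200: continue
    r=cv2.minAreaRect(np.argwhere(l==i)[:,::-1].astype(np.float32)); P=np.array([ray(v,*p,.104)[:2] for p in cv2.boxPoints(r)]); e=P-np.roll(P,-1,0)
    print(st[i],P.mean(0).round(4),np.linalg.norm(e,axis=1).round(4),np.degrees(np.arctan2(e[:,1],e[:,0])).round(1))
m=cv2.inRange(h,(5,170,90),(16,255,255))
n,l,st,c=cv2.connectedComponentsWithStats(m)
for i in range(1,n):
    if st[i,4]>150: print(st[i],ray(v,*c[i],.162)[:2].round(4))
E
```

```text
[ 0.55328538 -0.08017748  0.27963266] [-1.79902534e+02 -7.28058735e-02  1.01485632e+02] 13.05
[326  68  17  62 790] [ 0.5548 -0.0011] [0.013  0.0586 0.0137 0.0587] [-165.4  106.3   14.8  -74.4]
```

View pics/w6.png

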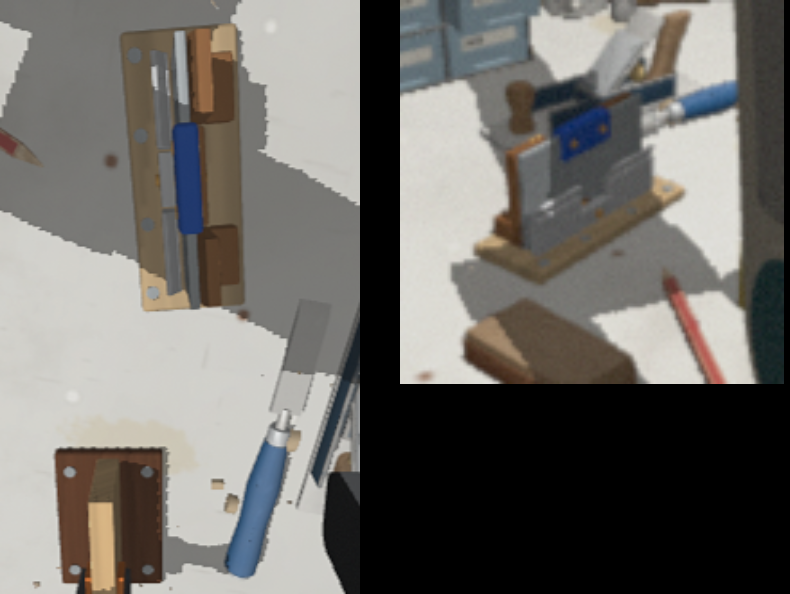

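play_rows(
  increments=[
    [0.1,-4.8,0,0],
    [0.2,-9.6,0,0],
    [0.4,-14.4,0,0],
    [0.5,-19.2,0,0],
    [0.6,-22.9,0,0],
  ],
)

```text
time_s: 13.65
tcp_pos: [0.5598, -0.3112, 0.2796]
ee_rot: [-179.9, -0.0, 101.5]
contact_force: [1.0, 0.1, -0.7]
grip_width: 0.998
grip_force: 0.0
```

play_rows(
  increments=[
    [0,0,-2,0],
    [0,0,-3,0],
    [0,0,-3,0],
    [0,0,-3,0],
    [0,0,-3,0],
  ],
)

```text
time_s: 14.15
tcp_pos: [0.5605, -0.3089, 0.2515]
ee_rot: [180.0, 0.0, 101.6]
contact_force: [0.5, -0.5, -0.7]
grip_width: 0.997
grip_force: 0.0
```

```bash
cat > clip.py <<'E'
from h import *
import sys
s=ctrl.state(); print(s['tcp_pos'],s['ee_rot'],s['time_s'])
v=wr(s,snap('wrist',sys.argv[1])); z=float(sys.argv[2])
h=cv2.cvtColor(v['pixels'],cv2.COLOR_BGR2HSV)
m=cv2.inRange(h,(5,170,90),(16,255,255))
n,l,st,c=cv2.connectedComponentsWithStats(m)
for i in range(1,n):
    if st[i,4]>150:
        P=np.argwhere(l==i)[:,::-1]; r=cv2.minAreaRect(P.astype(np.float32)); Q=np.array([ray(v,*p,z)[:2] for p in cv2.boxPoints(r)]); e=Q-np.roll(Q,-1,0)
        print(st[i],Q.mean(0).round(4),np.linalg.norm(e,axis=1).round(4),np.degrees(np.arctan2(e[:,1],e[:,0])).round(1))
E
python3 clip.py w7 .162
```

```text
[ 0.56051916 -0.30892081  0.25154697] [1.79957835e+02 4.19589026e-02 1.01554132e+02] 14.15
[276 180  19  38 641] [ 0.5353 -0.3147] [0.0146 0.0321 0.0151 0.0321] [-168.4  100.3   11.6  -80.7]
[334 180  19  38 648] [ 0.5822 -0.3051] [0.0146 0.0321 0.0152 0.0321] [-168.4  103.5   11.6  -77.5]
```

play_rows(
  increments=[
    [-0.15,-0.1,-3,0],
    [-0.15,-0.1,-6,0],
    [-0.15,-0.1,-9,0],
    [-0.15,-0.1,-11.1,0],
    [-0.15,-0.1,-11.1,0],
  ],
)

```text
time_s: 14.7
tcp_pos: [0.5564, -0.3089, 0.1367]
ee_rot: [-179.8, -0.3, 101.5]
contact_force: [-1.1, -0.2, -0.9]
grip_width: 0.991
grip_force: 0.0
```

play_rows(
  increments=[
    [0,0,0,0],
    [0,0,0,0],
    [0,0,0,0],
    [0,0,0,0],
    [0,0,0,0],
  ],
  gripper=6.0,
  grip_force=35,
)

```text
time_s: 15.2
tcp_pos: [0.5589, -0.3113, 0.1407]
ee_rot: [179.9, 0.1, 101.5]
contact_force: [0.1, 0.3, -0.1]
grip_width: 0.699
grip_force: 0.4
```

```bash
python3 clip.py w8 .162
```

```text
[ 0.55894079 -0.31125068  0.14067662] [1.79943902e+02 7.27899072e-02 1.01457796e+02] 15.2
[ 252  231   33   65 1821] [ 0.5353 -0.3158] [0.015  0.0359 0.0161 0.036 ] [-166.4  101.4   13.7  -80.3]
[ 350  231   33   65 1859] [ 0.5824 -0.3061] [0.036  0.0153 0.0362 0.0164] [ -80.7 -173.3  101.     6.4]
```

play_rows(
  increments=[
    [0,0,0,0],
    [0,0,0,0],
    [0,0,0,0],
    [0,0,0,0],
    [0,0,0,0],
  ],
  gripper=4.0,
)

```text
time_s: 15.75
tcp_pos: [0.5584, -0.3119, 0.1416]
ee_rot: [-180.0, 0.2, 101.4]
contact_force: [-2.3, -1.0, 7.3]
grip_width: 0.465
grip_force: 4.0
```

play_rows(
  increments=[
    [0,0,0,0],
    [0,0,0,0],
    [0,0,0,0],
  ],
)

```text
time_s: 16.05
tcp_pos: [0.5583, -0.312, 0.1416]
ee_rot: [-180.0, 0.2, 101.4]
contact_force: [-3.2, -1.1, 7.2]
grip_width: 0.469
grip_force: 4.0
```

```bash
python3 clip.py w9 .162
```

```text
[ 0.55834855 -0.31196402  0.14159661] [-1.79974802e+02  1.52182121e-01  1.01430495e+02] 16.05
[359 225  30  37 822] [ 0.5837 -0.2953] [0.014  0.0195 0.0145 0.0195] [-168.5  105.4   11.5  -76.2]
[ 266  227   31   63 1425] [ 0.5406 -0.3128] [0.0145 0.0346 0.0155 0.0347] [-168.5  100.3   11.5  -81.3]
```

```bash
python3 - <<'E'
import cv2,numpy as np
a=cv2.imread('pics/w8.png')[150:400,120:520];b=cv2.imread('pics/w9.png')[150:400,120:520]
a=np.vstack([a,b]); cv2.imwrite('pics/v9.png',cv2.resize(a,None,fx=1.2,fy=1.2))
E
```

```text
(no output)
```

View pics/v9.png

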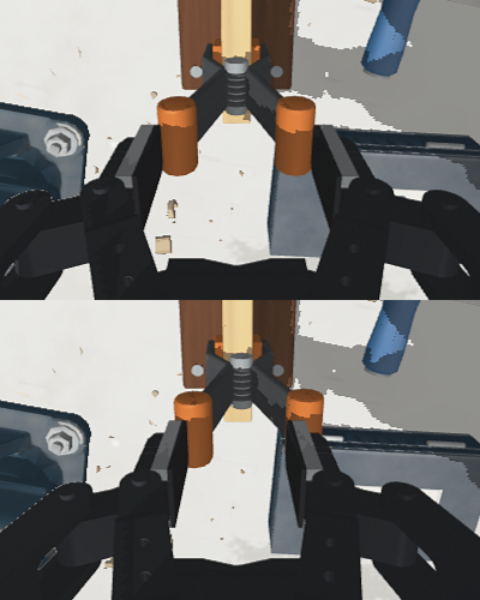

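```bash
python3 - <<'E'
from h import *
s=ctrl.state(); r=read_camera('wrist'); H=np.linalg.inv(r['hand_eye'])
for x in (.011,-.011):
  for z in (.0,-.01,-.02,-.03,-.04):
    c=H@[x,-.02,z,1]; c2=H@[x,.02,z,1]; k=r['mtx']
    print(x,z,[(k@(q[:3]/q[2]))[:2].round(0).tolist() for q in (c,c2)])
E
```

```text
0.011 0.0 [[280.0, 228.0], [352.0, 228.0]]
0.011 -0.01 [[278.0, 235.0], [354.0, 235.0]]
0.011 -0.02 [[276.0, 243.0], [357.0, 243.0]]
0.011 -0.03 [[273.0, 253.0], [359.0, 253.0]]
0.011 -0.04 [[270.0, 263.0], [362.0, 263.0]]
-0.011 0.0 [[281.0, 263.0], [351.0, 263.0]]
-0.011 -0.01 [[279.0, 272.0], [353.0, 272.0]]
-0.011 -0.02 [[277.0, 282.0], [355.0, 282.0]]
-0.011 -0.03 [[275.0, 294.0], [357.0, 294.0]]
-0.011 -0.04 [[272.0, 306.0], [360.0, 306.0]]
```

play_rows(
  increments=[
    [0,0,0,0],
    [0,0,0,0],
    [0,0,0,0],
    [0,0,0,0],
    [0,0,0,0],
  ],
  gripper=8.5,
)

```text
time_s: 16.65
tcp_pos: [0.5584, -0.3107, 0.1393]
ee_rot: [-180.0, -0.0, 101.5]
contact_force: [0.3, 0.7, -0.5]
grip_width: 0.995
grip_force: 0.0
```

```bash
python3 clip.py w10 .162; python3 - <<'E'
import cv2
g=cv2.cvtColor(cv2.imread('pics/w10.png'),cv2.COLOR_BGR2GRAY)
# finger tip profile: dark pixels in right half/left half, topmost row per column
for u in list(range(190,262,6))+list(range(380,450,6)):
    col=g[200:340,u]; d=[i+200 for i in range(140) if col[i]<45]; print(u,d[:1],end=' ')
E
```

```text
[ 0.55837203 -0.31068802  0.13934669] [-1.79980528e+02 -2.66385482e-02  1.01463027e+02] 16.65
[ 254  229   32   63 1744] [ 0.5358 -0.3126] [0.0145 0.0342 0.0155 0.0343] [-164.4  103.2   15.9  -78.5]
[ 350  229   31   63 1769] [ 0.5814 -0.3032] [0.0143 0.0342 0.0153 0.0342] [-168.5  104.9   11.5  -76.7]
190 [254] 196 [295] 202 [285] 208 [276] 214 [266] 220 [263] 226 [] 232 [] 238 [] 244 [] 250 [] 256 [] 380 [271] 386 [259] 392 [260] 398 [260] 404 [260] 410 [261] 416 [262] 422 [261] 428 [279] 434 [262] 440 [263] 446 [263]
```

play_rows(
  increments=[
    [0,0.1,-0.5,0],
    [0,0.2,-1,0],
    [0,0.2,-1.5,0],
    [0,0.2,-1.9,0],
    [0,0.2,-1.9,0],
  ],
)

```text
time_s: 17.2
tcp_pos: [0.5578, -0.3084, 0.1196]
ee_rot: [-179.9, -0.1, 101.5]
contact_force: [0.3, 0.2, -0.1]
grip_width: 0.992
grip_force: 0.0
```

play_rows(
  increments=[
    [0,0,0,0],
    [0,0,0,0],
    [0,0,0,0],
    [0,0,0,0],
    [0,0,0,0],
  ],
  gripper=5.4,
)

```text
time_s: 17.7
tcp_pos: [0.5584, -0.3088, 0.1206]
ee_rot: [-180.0, -0.0, 101.5]
contact_force: [0.2, 0.4, -1.2]
grip_width: 0.632
grip_force: 8.4
```

```bash
python3 clip.py w11 .158
```

```text
[ 0.55841641 -0.30879189  0.1206406 ] [-1.79993994e+02 -7.98317567e-03  1.01459058e+02] 17.7
[ 257  245   36   70 2150] [ 0.5399 -0.3119] [0.0149 0.0356 0.016  0.0357] [-166.9  101.4   13.2  -80.5]
[ 342  245   35   70 2145] [ 0.5773 -0.3042] [0.0148 0.0356 0.0159 0.0356] [-168.5  104.7   11.5  -77.1]
```

play_rows(
  increments=[
    [0,0,0.1,0],
    [0,0,0.2,0],
    [0,0,0.2,0],
    [0,0,0.2,0],
    [0,0,0.2,0],
  ],
  gripper=4.0,
)

```text
time_s: 18.25
tcp_pos: [0.5585, -0.3088, 0.1227]
ee_rot: [-180.0, -0.0, 101.5]
contact_force: [-0.2, -0.3, -1.7]
grip_width: 0.476
grip_force: 10.2
```

```bash
python3 clip.py w12 .158
```

```text
[ 0.55845389 -0.30882841  0.12270309] [-1.79998373e+02 -2.46874660e-03  1.01458603e+02] 18.25
[ 327  241   34   69 2033] [ 0.5704 -0.3046] [0.0145 0.0353 0.0156 0.0353] [-168.5  103.9   11.5  -78. ]
[ 273  242   34   69 2048] [ 0.5463 -0.31  ] [0.0145 0.0354 0.0157 0.0354] [-168.5  100.9   11.5  -80.9]
```

play_rows(
  increments=[
    [0,0,1.5,0],
    [0,0,4,0],
    [0,0,7,0],
    [0,0,10,0],
    [0,0,13,0],
  ],
)

```text
time_s: 18.8
tcp_pos: [0.5585, -0.3089, 0.2552]
ee_rot: [180.0, 0.1, 101.5]
contact_force: [-0.2, -0.7, -0.7]
grip_width: 0.468
grip_force: 10.1
```

play_rows(
  increments=[
    [0.2,2.5,0,0.02],
    [0.4,6,0,0.04],
    [0.7,10,0,0.06],
    [0.9,14,0,0.079],
    [1.1,18,0,0.079],
  ],
)

```text
time_s: 19.3
tcp_pos: [0.5697, -0.1276, 0.2542]
ee_rot: [179.9, 0.1, 106.0]
contact_force: [-0.1, 0.4, -1.1]
grip_width: 0.468
grip_force: 10.1
```

play_rows(
  increments=[
    [0.2,3,0,0],
    [0.4,6,0,0],
    [0.6,7.7,0,0],
    [0.6,7.7,0,0],
    [0.6,7.7,0,0],
  ],
)

```text
time_s: 19.8
tcp_pos: [0.5758, -0.0523, 0.2533]
ee_rot: [180.0, 0.1, 106.0]
contact_force: [0.2, -0.4, -1.4]
grip_width: 0.475
grip_force: 10.1
```

```bash
python3 clip.py w13 .285; python3 - <<'E'
from h import *
import cv2
s=ctrl.state(); print(s['contact_force'],s['grip_force'],s['grip_width'])
t=read_camera('scene'); cv2.imwrite('pics/s13.png',t['pixels'])
h=cv2.cvtColor(t['pixels'],cv2.COLOR_BGR2HSV); m=cv2.inRange(h,(5,170,90),(16,255,255)); n,l,st,c=cv2.connectedComponentsWithStats(m)
for i in range(1,n):
    if st[i,4]>8: print(st[i],c[i])
for z in (.26,.28,.3): print(z,proj(t,[.575,-.05,z]))
E
```

```text
[ 0.57577485 -0.05227381  0.25327118] [1.79977592e+02 6.81404535e-02 1.06005658e+02] 19.8
[ 274  242   33   69 2003] [ 0.5642 -0.0565] [0.0145 0.0364 0.0156 0.0364] [-164.   105.4   16.   -76.3]
[ 328  242   33   69 1988] [ 0.5886 -0.0495] [0.0145 0.0364 0.0156 0.0364] [-164.   108.4   16.   -73.3]
[-0.26692741 -0.51292013 -1.27739804] 10.149205327033997 0.4725462830866177
[308 123  12   9  62] [314.01612903 126.33870968]
[309 158   6   5  14] [311.78571429 159.42857143]
[444 167   6   7  11] [446.90909091 169.72727273]
[  0 262   3   8  17] [  0.70588235 265.58823529]
0.26 [316.3879183  135.06209488]
0.28 [316.19585198 127.61927012]
0.3 [316.00080683 120.06101189]
```

play_rows(
  increments=[
    [0,0.1,-2,0],
    [-0.05,0.1,-4,0],
    [-0.05,0.1,-6,0],
    [-0.05,0.1,-6.5,0],
    [-0.05,0.1,-6.5,0],
  ],
)

```text
time_s: 20.4
tcp_pos: [0.5741, -0.0517, 0.1868]
ee_rot: [-179.9, -0.1, 105.9]
contact_force: [0.5, 0.3, -0.0]
grip_width: 0.471
grip_force: 10.2
```

play_rows(
  increments=[
    [0,0,-0.5,0],
    [0,0,-1,0],
    [0,0,-1.5,0],
    [0,0,-2,0],
    [0,0,-2,0],
  ],
)

```text
time_s: 20.9
tcp_pos: [0.5743, -0.0506, 0.1668]
ee_rot: [-179.9, -0.0, 106.0]
contact_force: [-1.4, 0.2, -2.2]
grip_width: 0.471
grip_force: 10.1
```

play_rows(
  increments=[
    [0,0,-0.5,0],
    [0,0,-1,0],
    [0,0,-1.5,0],
    [0,0,-2,0],
    [0,0,-2,0],
  ],
)

```text
time_s: 21.4
tcp_pos: [0.5741, -0.0507, 0.1466]
ee_rot: [-179.9, -0.1, 106.0]
contact_force: [-0.9, -0.4, -0.8]
grip_width: 0.471
grip_force: 10.1
```

```bash
python3 clip.py w14 .178; python3 - <<'E'
from h import *
s=ctrl.state(); print(s['contact_force'],s['moment'],s['grip_force'],s['grip_width'])
t=read_camera('scene'); cv2.imwrite('pics/s14.png',t['pixels'])
h=cv2.cvtColor(t['pixels'],cv2.COLOR_BGR2HSV); m=cv2.inRange(h,(5,170,90),(16,255,255)); n,l,st,c=cv2.connectedComponentsWithStats(m)
for i in range(1,n):
    if st[i,4]>5 and 280<c[i][0]<350: print(st[i],c[i])
for z in (.06,.08,.1,.17,.18): print(z,proj(t,[.575,-.05,z]))
E
```

```text
[ 0.57413371 -0.05068989  0.14655518] [-1.79895499e+02 -5.14307261e-02  1.05985329e+02] 21.4
[ 274  242   33   69 2042] [ 0.5627 -0.0551] [0.0145 0.0364 0.0156 0.0364] [-163.9  105.4   16.1  -76.3]
[ 328  242   33   69 2037] [ 0.5871 -0.0481] [0.0145 0.0364 0.0156 0.0364] [-163.9  108.4   16.1  -73.4]
[-0.58109201  0.04472402 -2.28604692] [0.05974915 0.04848902 0.00738886] 10.150769501924515 0.4686535718897837
[310 162  10   8  48] [314.77083333 165.        ]
0.06 [318.15869402 203.68200393]
0.08 [317.99300372 197.26128483]
0.1 [317.8249286  190.74815094]
0.17 [317.21712269 167.19486564]
0.18 [317.12771969 163.73038044]
```

play_rows(
  increments=[
    [0,0,0,0],
    [0,0,0,0],
    [0,0,0,0],
    [0,0,0,0],
    [0,0,0,0],
  ],
  gripper=5.5,
)

```text
time_s: 22.0
tcp_pos: [0.575, -0.0508, 0.1478]
ee_rot: [180.0, 0.0, 106.0]
contact_force: [0.7, 0.2, -0.6]
grip_width: 0.645
grip_force: 8.2
```

play_rows(
  increments=[
    [0,0,0,0],
    [0,0,0,0],
    [0,0,0,0],
    [0,0,0,0],
    [0,0,0,0],
  ],
  gripper=8.5,
)

```text
time_s: 22.5
tcp_pos: [0.5751, -0.0509, 0.1479]
ee_rot: [180.0, 0.0, 106.0]
contact_force: [-0.4, 0.4, 0.1]
grip_width: 0.992
grip_force: 0.0
```

```bash
python3 clip.py w15 .174
```

```text
[ 0.57506855 -0.05088366  0.14785669] [1.79988395e+02 8.31672785e-03 1.05985585e+02] 22.5
[ 249  247   35   71 2185] [ 0.554  -0.0649] [0.016  0.0396 0.0172 0.0397] [-159.8  107.6   20.5  -74.3]
[ 355  247   36   71 2185] [ 0.6032 -0.0508] [0.0394 0.0162 0.0396 0.0175] [ -76.1 -169.2  105.7   10.4]
```

```bash
python3 - <<'E'
from h import *
t=read_camera('scene'); cv2.imwrite('pics/s15.png',t['pixels'])
h=cv2.cvtColor(t['pixels'],cv2.COLOR_BGR2HSV); m=cv2.inRange(h,(5,150,70),(17,255,255)); n,l,st,c=cv2.connectedComponentsWithStats(m)
for i in range(1,n):
    if st[i,4]>5 and 270<c[i][0]<360: print(st[i],c[i])
R=np.array([[.9613,-.2756],[.2756,.9613]])
for x in (-.024,.024):
  p=np.array([.5535,-.0005])+R@[.007+x,-.0545]
  for z in (.17,.175,.18,.185): print(x,z,proj(t,[*p,z]).round(1))
w=read_camera('wrist'); H=np.linalg.inv(w['hand_eye'])
for dz in (.03,.035,.04,.045):  # roll centres +-24 at height dz above TCP
  q=[(w['mtx']@(c/c[2]))[:2].round(0).tolist() for c in [(H@[0,y,-dz,1])[:3] for y in (-.024,.024)]]; print(dz,q)
E
```

```text
[306 158   9   7  38] [310.10526316 161.15789474]
[319 162   8   7  33] [322.93939394 165.51515152]
[318 196   2   7  13] [318.53846154 198.76923077]
-0.024 0.17 [324.3 169.2]
-0.024 0.175 [324.3 167.4]
-0.024 0.18 [324.3 165.7]
-0.024 0.185 [324.2 163.9]
0.024 0.17 [310.8 165.1]
0.024 0.175 [310.7 163.3]
0.024 0.18 [310.6 161.6]
0.024 0.185 [310.6 159.9]
0.03 [[265.0, 274.0], [367.0, 274.0]]
0.035 [[264.0, 279.0], [368.0, 279.0]]
0.04 [[262.0, 285.0], [370.0, 285.0]]
0.045 [[260.0, 292.0], [372.0, 292.0]]
```

play_rows(
  increments=[
    [0,0,0,0],
    [0,0,0,0],
    [0,0,0,0],
    [0,0,0,0],
    [0,0,0,0],
  ],
  gripper=4.0,
)

```text
time_s: 23.15
tcp_pos: [0.5747, -0.0508, 0.1474]
ee_rot: [-180.0, -0.0, 106.0]
contact_force: [-0.2, -0.3, -1.9]
grip_width: 0.468
grip_force: 10.2
```

play_rows(
  increments=[
    [0,0,0,0],
    [0,0,0,0],
  ],
)

```text
time_s: 23.35
tcp_pos: [0.5749, -0.0508, 0.1476]
ee_rot: [-180.0, -0.0, 106.0]
contact_force: [0.3, -0.5, -1.2]
grip_width: 0.466
grip_force: 10.2
```

```bash
cat > sc.py <<'E'
from h import *
t=read_camera('scene')
h=cv2.cvtColor(t['pixels'],cv2.COLOR_BGR2HSV); m=cv2.inRange(h,(5,150,70),(17,255,255)); n,l,st,c=cv2.connectedComponentsWithStats(m)
for i in range(1,n):
    if st[i,4]>5 and 270<c[i][0]<360: print(st[i],c[i])
R=np.array([[.9613,-.2756],[.2756,.9613]])
for x in (-.012,.012):
  p=np.array([.5535,-.0005])+R@[.007+x,-.0545]
  for z in (.17,.175,.18,.185): print(x,z,proj(t,[*p,z]).round(1))
E
python3 sc.py; python3 clip.py w16 .18
```

```text
[309 162  11   9  65] [314.75384615 165.29230769]
[320 199   3   7  12] [320.83333333 202.16666667]
-0.012 0.17 [320.9 168.1]
-0.012 0.175 [320.8 166.4]
-0.012 0.18 [320.8 164.6]
-0.012 0.185 [320.8 162.9]
0.012 0.17 [314.1 166.1]
0.012 0.175 [314.  164.3]
0.012 0.18 [314.  162.6]
0.012 0.185 [313.9 160.9]
[ 0.57491927 -0.05081846  0.14766799] [-1.79995096e+02 -3.59708918e-03  1.05986609e+02] 23.4
[ 274  241   33   68 2022] [ 0.5632 -0.0539] [0.0144 0.0355 0.0155 0.0355] [-164.   105.4   16.   -76.3]
[ 328  241   33   69 2031] [ 0.5875 -0.0472] [0.0144 0.0361 0.0155 0.0361] [-164.   108.4   16.   -73.4]
```

play_rows(
  increments=[
    [0,0,-0.03,0],
    [0,0,-0.1,0],
    [0,0,-0.15,0],
    [0,0,-0.15,0],
  ],
  gripper=4.8,
)

```text
time_s: 23.85
tcp_pos: [0.5749, -0.0508, 0.1461]
ee_rot: [-180.0, -0.0, 106.0]
contact_force: [0.2, -0.5, -0.5]
grip_width: 0.561
grip_force: 9.1
```

play_rows(
  increments=[
    [0,0,-0.05,0],
    [0,0,-0.15,0],
    [0,0,-0.22,0],
    [0,0,-0.22,0],
  ],
  gripper=5.5,
)

```text
time_s: 24.25
tcp_pos: [0.5748, -0.0508, 0.1438]
ee_rot: [-180.0, -0.0, 106.0]
contact_force: [0.7, 0.0, -1.1]
grip_width: 0.644
grip_force: 8.2
```

play_rows(
  increments=[
    [0,0,-0.05,0],
    [0,0,-0.15,0],
    [0,0,-0.25,0],
    [0,0,-0.25,0],
  ],
  gripper=6.1,
)

```text
time_s: 24.65
tcp_pos: [0.5748, -0.0508, 0.1413]
ee_rot: [-180.0, -0.0, 106.0]
contact_force: [0.4, 0.5, -0.2]
grip_width: 0.713
grip_force: 7.4
```

play_rows(
  increments=[
    [0,0,0,0],
    [0,0,0,0],
    [0,0,0,0],
    [0,0,0,0],
    [0,0,0,0],
  ],
  gripper=8.5,
)

```text
time_s: 25.15
tcp_pos: [0.5751, -0.0509, 0.1417]
ee_rot: [180.0, 0.0, 106.0]
contact_force: [0.4, 0.6, 0.1]
grip_width: 1.0
grip_force: 0.0
```

```bash
python3 sc.py|head -3; python3 clip.py w17 .176
```

```text
[306 161   9   6  36] [310.16666667 163.47222222]
[320 165   7   7  34] [323.02941176 167.94117647]
[318 198   2   7  14] [318.5 201. ]
[ 0.57504066 -0.05085924  0.1416231 ] [1.79990110e+02 4.83161080e-03 1.05987468e+02] 25.2
[ 249  246   35   71 2161] [ 0.5539 -0.059 ] [0.0149 0.037  0.0161 0.0372] [-159.8  107.6   20.5  -74.3]
[ 355  246   35   72 2174] [ 0.6003 -0.046 ] [0.0374 0.015  0.0376 0.0162] [ -74.9 -167.7  107.    12. ]
```

play_rows(
  increments=[
    [0,0,1.5,0],
    [0,0,4,0],
    [0,0,8,0],
    [0,0,12,0],
    [0,0,15,0],
  ],
)

```text
time_s: 25.75
tcp_pos: [0.5756, -0.051, 0.2943]
ee_rot: [179.9, 0.1, 106.0]
contact_force: [-0.1, -0.2, -0.6]
grip_width: 0.995
grip_force: 0.0
```

play_rows(
  increments=[
    [0,-3,0,0],
    [0,-6,0,0],
    [0,-6,0,0],
    [0,-6,0,0],
    [0,-6,0,0],
  ],
)

```text
time_s: 26.25
tcp_pos: [0.5747, -0.1102, 0.2912]
ee_rot: [-180.0, -0.0, 106.0]
contact_force: [-0.2, -0.4, -0.4]
grip_width: 0.997
grip_force: 0.0
```

```bash
python3 sc.py|head -3; python3 clip.py w18 .174; python3 - <<'E'
from h import *
s=ctrl.state(); v=wr(s,read_camera('wrist')); h=cv2.cvtColor(v['pixels'],cv2.COLOR_BGR2HSV); m=cv2.inRange(h,(108,150,50),(130,255,255)); n,l,st,c=cv2.connectedComponentsWithStats(m)
for i in range(1,n):
    if st[i,4]<200: continue
    r=cv2.minAreaRect(np.argwhere(l==i)[:,::-1].astype(np.float32)); P=np.array([ray(v,*p,.104)[:2] for p in cv2.boxPoints(r)]); e=P-np.roll(P,-1,0)
    print(st[i],P.mean(0).round(4),np.linalg.norm(e,axis=1).round(4),np.degrees(np.arctan2(e[:,1],e[:,0])).round(1))
E
```

```text
[306 161  10   6  37] [310.2972973  163.43243243]
[320 165   9   7  40] [323.625 167.75 ]
[318 199   2   6  12] [318.5 201.5]
[ 0.57473155 -0.11002073  0.29123555] [-1.79973004e+02 -4.11845104e-02  1.06029698e+02] 26.3
[301 108  18  37 600] [ 0.5536 -0.0581] [0.0143 0.03   0.0148 0.03  ] [-163.9  106.1   16.1  -74.8]
[358 109  18  36 596] [ 0.6005 -0.045 ] [0.0143 0.0293 0.0148 0.0293] [-163.9  109.2   16.1  -71.7]
[323  33  13  64 796] [ 0.5565 -0.001 ] [0.0118 0.0587 0.0124 0.0587] [-163.9  107.1   16.1  -73.6]
```

```bash
python3 -c "
from workcell import job_done; print(job_done())"
```

```text
the job is handed in; nothing more can be done
None
```

The scraper is fully down in the stand slot over the brass pin, and the clip now holds its blade against the right-hand upright (-y side), its jaws about 26 mm below the blade's top edge. The job is handed in at about 26 s of the 54 s allowed; my final camera measurements, taken with the gripper clear, agree, but the judging result was not shown to me.

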